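# Hang the lift-off gate of the alternator test guard

## Task

The wire guard around the alternator stands open at the front because its gate has been lifted off. Take the larger of the two mesh gates out of the wooden rack and hang it on the guard's hinge post, both knuckles fully down on their two upright pins, with the gate closed across the front opening. Leave the smaller spare gate standing in its slot.

Things in the scene. Friction and masses are not known exactly. Their poses are not given: they have to be found in the camera images.
- gate: Larger gate, 0.6 kg: upright steel mesh leaf, 12 mm thick (x). Origin: centre of the lower knuckle's underside, z up. Frame from y = -24 to -190 mm, z = -25 to 175 mm. On its top edge, above its centre of mass, a flat grip lug: centre x 0, y = -92 mm, 44 mm wide (y), 12 mm thick (x), z = 175 to 220 mm; grip it across x from above. Starts upright in one rack slot, origin 35 mm above the bench.
- gate_upper (a point): Centre of the underside of the larger gate's upper knuckle, 130 mm above the gate's origin. Both knuckles are dark upright tubes at the gate's +y edge: outside diameter 36 mm, bore 26 mm, 20 mm high.
- gate_lug (a point): Centre of the top face of the larger gate's grip lug, 220 mm above the gate's origin and 92 mm from the knuckle axis, towards the gate's -y.
- guard: Fixed open-topped mesh pen, four posts, alternator inside. Origin: at bench level on the vertical axis of both pins. Lower pin's seat at z = 65 mm. Hinge post (26 mm square, 195 high) at x = 55, y = 0 mm; other front post (200 high) at x = 55, y = -205. Opening faces -x; nothing stands at x below -15 mm. Hung and closed, the gate's axes are parallel to the guard's, its origin on the pin axis at z = 65.
- pin_upper (a point): Seat of the upper pin, 195 mm above the bench. Both pins point up, 30 mm high, tapering from 20 mm diameter at the seat to 8 mm, on brackets 12 mm thick, 24 mm wide, reaching to -x from the hinge post. With the gate's origin 100 to 155 mm above the bench, bring it in level from the guard's -x side until both knuckles are over their pins, then lower. The taper centres it; released, it settles.
- spare_gate: Smaller spare gate: leaf 115 mm wide, 135 high, knuckles 70 mm apart. Origin: lower knuckle's underside, axes as the larger gate; its lug's top is 155 mm above its origin. Stands in the other slot, parallel to the larger gate, 110 mm to its +x or -x side. Wooden rack, 190 x 220 mm: slots along y, 18 mm wide, floor at 10 mm, walls up to 55 mm: lift a gate 60 mm or more to clear them.

How it is judged:
At the end, for the whole second after the job is handed in: Larger gate: both knuckles within 12 mm of the pin axis and undersides within 10 mm of the seat heights, upright within 10 degrees, closed across the opening within 23 degrees, at rest and released; spare gate upright (17 degrees) in its slot, moved less than 30 mm (horizontal distance between gate and guard below 0.012 m and horizontal distance between gate_upper and pin_upper below 0.012 m and z of gate in the frame of guard between 0.055 and 0.075 m and z of gate_upper in the frame of guard between 0.185 and 0.205 m and angle between gate's own z axis and vertical below 0.175 rad and angle between the y axis of gate and the y axis of guard, either way round below 0.4 rad and y of gate_lug in the frame of guard below -0.06 m and linear speed of gate below 0.02 m/s and angular speed of gate below 0.1 rad/s and angle between spare_gate's own z axis and vertical below 0.3 rad and distance of spare_gate from where it was at the start of the episode below 0.03 m); the robot touches nothing.
It fails at once if the spare gate is pulled up out of its slot or shoved about (30 mm) (distance of spare_gate from where it was at the start of the episode above 0.03 m).
It also fails if it takes over 48 s, if anything falls off the work surface, if the arm or the gripper's body presses on something with over 40 N, if the wrist force passes 120 N, or if a joint passes its speed limit or range.

## Robot

A 7-joint arm with a two-finger parallel gripper is mounted at the origin on the work surface. World frame = base frame: x ahead of the robot, y to its left, z up, the work surface at z = 0. Lengths are in m, angles in rad, forces in N, time in s.
With the tool pointing down it reaches from about 0.425 to 0.925 m from the base axis. Payload 6.8 kg.
Tool frame: the origin (TCP) lies at the very end of the fingers, on their centre line; the grasp point (between the pads) lies 19 mm behind it; z points along the fingers, y is the line along which they close (so a half turn about z gives the same grasp; the last joint's range is limited). The gripper opens to 85 mm and grips with 20 to 120 N. Pads are 22 mm wide; open, the fingers measure 114 mm over their backs; the gripper's body (76 mm by 85 mm) begins 54 mm behind the grasp point. The pads swing forward as they close: fully open they stand 13 mm farther back than shut.
Start: joints at [1.06, 0.477, 0.022, 1.555, -0.011, 1.109, -0.083], TCP at [0.265, -0.621, 0.231] pointing down, gripper open.
Joint ranges: [-2.96, 2.96], [-0.34, 2.1], [-1.41, 1.46], [0.24, 2.44], [-1.37, 4.51], [0.17, 1.92], [-2.96, 2.96]. Speed limits (rad/s): [2.39, 2.39, 3.14, 3.14, 3.14, 3.14, 3.14].

## Interface

Orientations are given as a rotation vector (axis times angle).
In Python, from bench import get_obs, viewer, r gives the robot as it stands. The module is installed in compiled form; this text tells all that it offers.
- The arm moves only by the tool play_rows, never from a script. Its argument "commands" is a list that holds one entry, the list of rows, each a list of 5 numbers: the gripper's target within -1 to 1 (shut at 1, half-way at 0, fully open at -1), then the shift along the tool's x, y, z scaled (see below), then the turn about the tool's z scaled (see below). A call has 1 to 12 rows; each row is the pose to reach, as a shift and turn from the pose commanded when the call began, along the tool's axes at that moment; what a row does not reach only later rows make up. The controller multiplies each number of a shift by 0.2 m and each number of a turn by pi/2 rad. A row lasts 1/12 s, in which the tool goes at most 41.7 mm and 7.16 degrees, less where a joint would pass 70% of its speed; a pose out of reach is approached as far as the arm can. A call with a number of a shift or a turn outside -1 to 1 is refused whole. A call with a gripper value outside its range is refused whole. The fingers move at their own pace and stop on an object; "grip_force" is the grip in N (left out, the last holds). Time passes only in rows, so rows that repeat a pose let the fingers close. It gives the time, the measured TCP pose, the force, the opening and the grip force at its end, in the units of the state.
- get_obs(): the state, without advancing time (a new reading comes with each control period).
- viewer.grab_frame(name): name is "scene" or "side" or "wrist"; returns a dict with "pixels" (384x512x3 uint8, red, green, blue), "fovy" (degrees; the focal length in pixels is half the picture's height over the tangent of half this angle, whatever the lens; pixels are square), "cx", "cy" (the principal point, pixels), "world_to_cam" (4x4, takes a point from world to camera coordinates); the wrist camera has in their place "hand_eye" (4x4, takes a point from camera to tool coordinates, whose origin is the TCP and whose axes are the flange's). Camera axes: x right, y up, looking along -z (the intrinsics and any distortion apply to the point x, -y, -z); pixel columns grow to the right and rows downward; lengths in m; the calibration is good to about 2 mm. A picture is of the moment at which its call begins: read the wrist's pose just before it. There is no depth.
- r.hand_in(): hands the job in; it is judged then, once.
Trained networks look in a picture, given as the dict that the camera call returned (one of the last four; its "shot" number tells which), for a name from the list of things; names that differ only in an ending like _2 or _b are one class to them, and where a whole thing is asked for, a point or a joint stands for the part that bears it (a point fixed in the world has none). Each returns a list of dicts, best first, with "score" (0 to 1); they miss things now and then, are a little off and sometimes report something else, mostly with a low value. They report only what shows in the picture. A call takes as long as a camera call.
- viewer.trace(picture, thing): "pixels" (384x512 bool, what is visible of it) and "rect" ([left, top, right, bottom] in pixels, round what is visible of it).
The state is a dict: "clock": time; "joints": joint angles; "qvel": joint speeds; "tau": joint torques, N m; "tcp_pos": TCP position; "orientation": TCP orientation; "contact_force": force on the tool from outside, world axes, zero at the start; "moment": the same for the moment, N m; "grip_width": finger opening in m; "gripper_force": force on a finger pad.
Only numpy, scipy, OpenCV 4.12 (cv2) and the standard library are available. Lean on these libraries where they do the work, as an engineer would, in place of code of your own. Each camera call takes 0.05 s, during which the arm holds its last target. There are 200 camera calls.

## Working session

There is one attempt and no reset: what is moved stays moved. The work goes in short steps, Python scripts to look and compute and a tool call to move; the robot and the scene stay as the last step left them, time stands still between calls to the robot, and variables do not carry over. Pictures are saved under pics/ and viewed, at most 10 in all, crops included, and the job is handed in when it is done.

Besides the shell and the picture viewer there is one more tool, called in YAML: its name, and indented under it one key for each argument. play_rows: Moves the arm, as the interface text tells. Shifts and turns lie within -1 to 1; 1 stands for 0.2 m of shift or pi/2 rad of turn. Its arguments: {"type":"object","properties":{"commands":{"type":"array","items":{"type":"array","items":{"type":"array","items":{"type":"number","minimum":-1,"maximum":1}}}},"grip_force":{"type":"number"}},"required":["commands"]}

```bash
mkdir -p pics; cat > h.py <<'E'
from bench import get_obs, viewer, r
import numpy as np, cv2, pickle
def cam(f):
    F=192/np.tan(np.radians(f["fovy"])/2); return F
def proj(f,P):
    M=np.array(f["world_to_cam"]); P=np.atleast_2d(P); c=P@M[:3,:3].T+M[:3,3]
    F=cam(f); return np.c_[f["cx"]+F*c[:,0]/-c[:,2], f["cy"]-F*c[:,1]/-c[:,2]]
E
python3 - <<'E'
from h import *
o=get_obs(); print(o)
S={}
for n in ("scene","side"):
    f=viewer.grab_frame(n); S[n]=f
    print(n,{k:v for k,v in f.items() if k!="pixels"})
    im=f["pixels"][:,:,::-1].copy()
    S[n+"_t"]={}
    for t in ("gate","spare_gate","guard"):
        d=viewer.trace(f,t)
        S[n+"_t"][t]=d
        for e in d[:3]: print(n,t,e["score"],e["rect"])
    S[n]=f
    cv2.imwrite(f"pics/{n}0.png",cv2.resize(im,(800,600)))
pickle.dump(S,open("s0.pkl","wb"))
E
```

```text
{'clock': 0.0, 'joints': array([ 1.05991253,  0.47778643,  0.02235181,  1.55647413, -0.01147688,
        1.10930872, -0.08308096]), 'qvel': array([ 0.0025449 , -0.00018583, -0.0008038 ,  0.00064151, -0.00040554,
        0.00032437, -0.00046591]), 'tau': array([-4.57312080e-04, -5.96453404e+01,  1.60743456e+00, -2.81194013e+01,
        1.23661361e-02,  9.30046634e-03,  2.16971239e-05]), 'tcp_pos': array([ 0.2643213 , -0.6204363 ,  0.23032556]), 'orientation': array([-3.07635030e+00, -6.28130334e-01,  8.29800868e-04]), 'contact_force': array([-0.07412847,  0.01938439, -0.26805223]), 'moment': array([-0.01706068,  0.02352164, -0.02864747]), 'gripper_force': 0.0, 'grip_width': 0.08549398538951081}
scene {'fovy': 51.7838210691758, 'cx': 252.57366673156054, 'cy': 191.23882417619632, 'world_to_cam': array([[-0.60675982,  0.79488301,  0.00187589,  0.31409574],
       [-0.49039639, -0.37619059,  0.78612468,  0.11180411],
       [ 0.62558285,  0.47606894,  0.6180651 , -1.39595564],
       [ 0.        ,  0.        ,  0.        ,  1.        ]]), 'shot': 1}
scene gate 0.69 [174.0, 122.4, 225.3, 207.0]
scene spare_gate 0.64 [153.2, 162.1, 197.3, 228.2]
scene spare_gate 0.45 [158.5, 230.0, 338.5, 384.0]
side {'fovy': 48.93436397787012, 'cx': 253.65118513170913, 'cy': 188.90019607299251, 'world_to_cam': array([[-0.86783201, -0.49666567, -0.0138138 ,  0.430293  ],
       [ 0.23473086, -0.43433608,  0.86962842, -0.26231446],
       [-0.43791441,  0.75144885,  0.49351351, -0.85349224],
       [ 0.        ,  0.        ,  0.        ,  1.        ]]), 'shot': 2}
side gate 0.79 [281.4, 119.6, 332.0, 211.3]
side spare_gate 0.68 [249.8, 135.2, 289.1, 199.3]
side guard 0.57 [34.2, 156.5, 199.8, 299.6]
```

View pics/scene0.png

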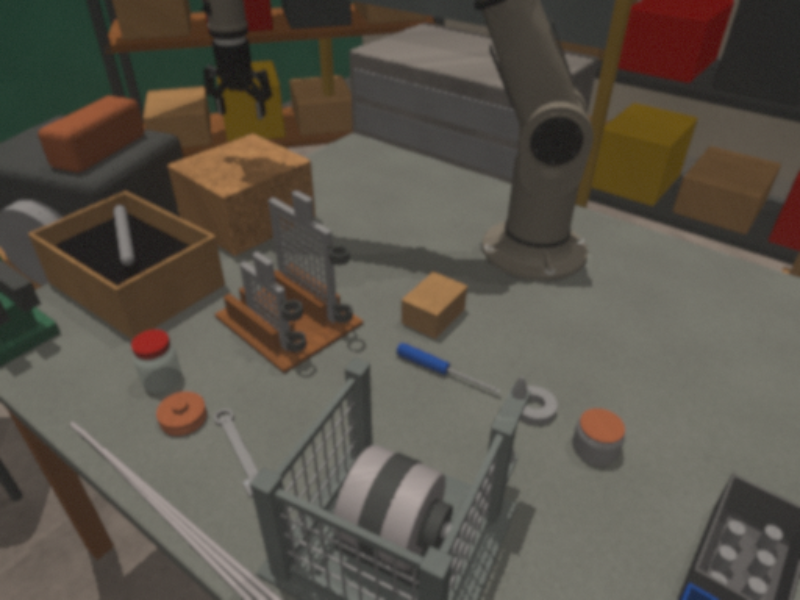

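View pics/side0.png

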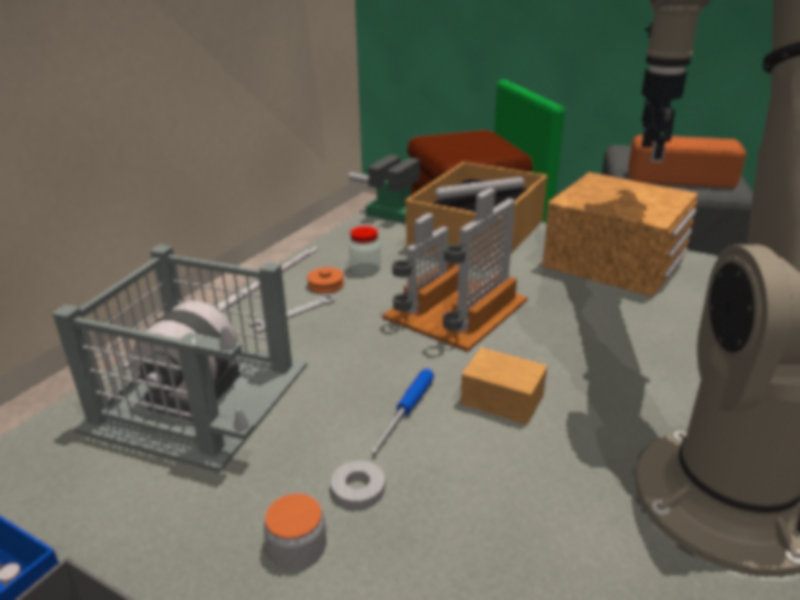

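The scene shows the rack with the large gate on the robot side (lug about 302,205 in the scene view, 485,205 in the side view). The guard's opening faces the robot, with its pins at about (518,390) and (240,415). I'll zoom in to pick points.

```bash
python3 - <<'E'
import pickle,cv2,numpy as np
S=pickle.load(open("s0.pkl","rb"))
def crop(n,x,y,w,h,s):
    return cv2.resize(S[n]["pixels"][y:y+h,x:x+w,::-1].copy(),None,fx=s,fy=s,interpolation=cv2.INTER_CUBIC)
cv2.imwrite("pics/rack.png",np.hstack([crop("scene",135,115,100,125,4),crop("side",240,110,100,125,4)]))
cv2.imwrite("pics/guard.png",np.hstack([crop("scene",215,224,130,160,3),crop("side",35,150,160,160,2.5) if 0 else cv2.copyMakeBorder(crop("side",35,150,160,150,2.5),0,480-375,0,0,cv2.BORDER_CONSTANT)]))
E
```

```text
(no output)
```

View pics/rack.png

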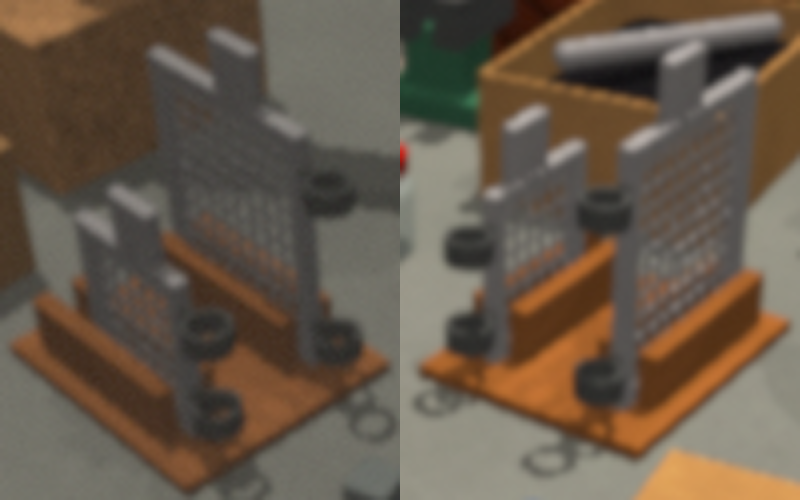

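View pics/guard.png

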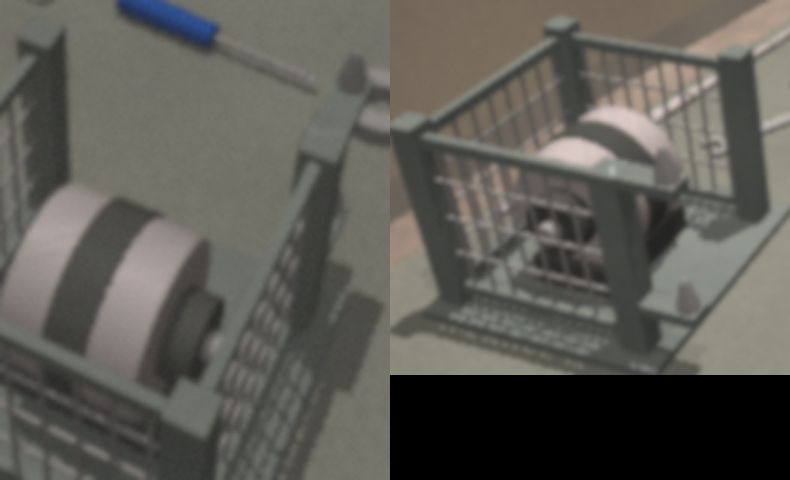

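Rack crop: large gate lug top at (232,42) and (684,48), knuckle rims at about (329,182), (338,332), (605,200) and (600,372). Guard crop: pin tip at (352,57), hinge post top (325,150), other post top (42,38). In the side view the lower pin runs (687,308) to (685,278) and the other post top is at (737,52).

```bash
cat > fit.py <<'E'
from h import *
from scipy.optimize import least_squares
S=pickle.load(open("s0.pkl","rb"))
cv={"rs":("scene",lambda u,v:(135+u/4-.4,115+v/4-.4)),"rd":("side",lambda u,v:(240+(u-400)/4-.4,110+v/4-.4)),
"gs":("scene",lambda u,v:(215+u/3-.4,224+v/3-.4)),"gd":("side",lambda u,v:(35+(u-390)/2.5-.4,150+v/2.5-.4))}
def fit(name,pts,z0,x0):
    def res(p,raw=False):
        c,s=np.cos(p[2]),np.sin(p[2]); R=[]
        for k,u,v,P in pts:
            n,g=cv[k]; w=[p[0]+c*P[0]-s*P[1],p[1]+s*P[0]+c*P[1],z0+P[2]]
            R.append(proj(S[n],w)[0]-g(u,v))
        return np.array(R) if raw else np.ravel(R)
    q=least_squares(res,x0,loss="soft_l1"); print(name,q.x.round(4),np.degrees(q.x[2]).round(2));print(res(q.x,True).round(1).tolist()); return q.x
L=(0,-.092,.22)
fit("gate",[("rs",232,42,L),("rd",684,48,L),("rs",155,50,(0,-.19,.175)),("rs",302,133,(0,-.024,.175)),("rs",329,182,(0,0,.15)),("rs",338,332,(0,0,.02)),
 ("rd",752,73,(0,-.19,.175)),("rd",628,148,(0,-.024,.175)),("rd",605,200,(0,0,.15)),("rd",600,372,(0,0,.02))],.035,[.55,-.2,0])
fit("spare",[("rs",208,325,(0,0,.09)),("rs",217,405,(0,0,.02)),("rd",468,236,(0,0,.09)),("rd",468,325,(0,0,.02)),("rs",90,218,(0,-.139,.11)),("rs",175,278,(0,-.024,.11)),("rd",570,148,(0,-.139,.11)),("rd",492,192,(0,-.024,.11))],.035,[.66,-.2,0])
fit("guard",[("gs",352,57,(0,0,.225)),("gs",350,90,(0,0,.195)),("gs",324,148,(.055,0,.195)),("gs",42,38,(.055,-.205,.2)),
 ("gd",687,308,(0,0,.065)),("gd",685,278,(0,0,.095)),("gd",737,52,(.055,-.205,.2)),("gd",618,178,(.055,0,.195))],0,[.6,.3,0])
E
python3 fit.py
```

```text
gate [ 0.4718 -0.1563 -0.1302] -7.46
[[0.3, -0.4], [0.1, 1.1], [-0.1, -0.3], [0.2, 0.5], [-0.1, -0.4], [0.1, -0.3], [-0.2, -0.2], [-0.3, 0.3], [0.1, -0.7], [-0.1, -0.6]]
spare [ 0.5817 -0.1691 -0.1187] -6.8
[[-0.1, -0.2], [0.2, -0.2], [-0.2, 0.0], [0.1, -0.4], [-2.7, -0.9], [1.6, 1.6], [1.8, -1.2], [-1.2, 1.5]]
guard [0.593  0.2539 0.1703] 9.76
[[1.5, -0.9], [0.3, -1.2], [-0.5, -1.4], [-0.6, -2.2], [0.1, -0.1], [-1.0, 0.8], [-1.3, -0.4], [-4.7, -4.3]]
```

```bash
cat >> h.py <<'E'
from scipy.spatial.transform import Rotation as Ro
def go(x,y,z,ydeg,base=None):
    """scaled row for TCP target, tool y at heading ydeg (mod 180)"""
    o=get_obs(); R=Ro.from_rotvec(o["orientation"]).as_matrix()
    d=R.T@(np.array([x,y,z])-o["tcp_pos"])
    a=np.degrees(np.arctan2(R[1,1],R[0,1])); t=-((ydeg-a+90)%180-90)
    print("row",(d/.2).round(4),"turn",round(t/90,4),"mm",np.linalg.norm(d)*1e3//1,"deg",round(t,1),"clock",o["clock"])
E
python3 - <<'E'
from h import *
f=viewer.grab_frame("wrist"); print({k:v for k,v in f.items() if k!="pixels"}); pickle.dump(np.array(f["hand_eye"]),open("he.pkl","wb"))
go(.44,-.25,.36,-7.5); go(.36,-.43,.40,-7.5)
E
sed -i '/("gd",618,178/s/("gd",618,178,(.055,0,.195))//' fit.py; python3 fit.py|tail -2
```

```text
{'fovy': 66.0570830962666, 'cx': 252.61863313035633, 'cy': 193.3726654355241, 'hand_eye': array([[ 9.17368761e-04,  9.54507584e-01,  2.98185229e-01,
         7.69363117e-02],
       [ 9.99999043e-01, -5.66826763e-04, -1.26205929e-03,
        -1.04706009e-04],
       [-1.03562580e-03,  2.98186102e-01, -9.54507190e-01,
        -1.42464642e-01],
       [ 0.00000000e+00,  0.00000000e+00,  0.00000000e+00,
         1.00000000e+00]]), 'shot': 3}
row [ 1.5339 -1.3626 -0.6437] turn -0.6602 mm 430.0 deg -59.4 clock 0.45
row [ 0.8132 -0.6914 -0.8438] turn -0.6602 mm 272.0 deg -59.4 clock 0.45
guard [0.5941 0.2542 0.1666] 9.54
[[1.4, -0.5], [0.2, -0.8], [-0.8, -1.0], [-0.7, -2.1], [-0.4, -0.2], [-1.5, 0.7], [-1.4, -0.4]]
```

play_rows:
  commands:
    - [[-1,0.3,-0.3,-0.84,0],[-1,0.6,-0.6,-0.84,-0.2],[-1,0.81,-0.69,-0.84,-0.66],[-1,0.81,-0.69,-0.84,-0.66],[-1,0.81,-0.69,-0.84,-0.66],[-1,0.81,-0.69,-0.84,-0.66],[-1,0.81,-0.69,-0.84,-0.66],[-1,0.81,-0.69,-0.84,-0.66],[-1,0.81,-0.69,-0.84,-0.66],[-1,0.81,-0.69,-0.84,-0.66],[-1,0.81,-0.69,-0.84,-0.66]]

```text
clock: 1.37
tcp_pos: [0.3595, -0.4304, 0.3996]
orientation: [2.36, 2.072, -0.0]
contact_force: [-0.3, 0.0, 0.1]
grip_width: 0.0854
gripper_force: 0.0
```

```bash
python3 -c "
from h import *
go(.46,-.2475,.36,-7.5)"
```

```text
row [0.9719 0.3797 0.1976] turn 0.0007 mm 212.0 deg 0.1 clock 1.3667
```

play_rows:
  commands:
    - [[-1,0.97,0.38,0.2,0],[-1,0.97,0.38,0.2,0],[-1,0.97,0.38,0.2,0],[-1,0.97,0.38,0.2,0],[-1,0.97,0.38,0.2,0],[-1,0.97,0.38,0.2,0],[-1,0.97,0.38,0.2,0]]

```text
clock: 1.95
tcp_pos: [0.4615, -0.245, 0.3589]
orientation: [-2.357, -2.076, -0.001]
contact_force: [-0.3, -0.9, 0.0]
grip_width: 0.0853
gripper_force: 0.0
```

```bash
cat >> h.py <<'E'
def wrist():
    """wrist frame with world_to_cam filled in"""
    o=get_obs(); f=viewer.grab_frame("wrist")
    T=np.eye(4); T[:3,:3]=Ro.from_rotvec(o["orientation"]).as_matrix(); T[:3,3]=o["tcp_pos"]
    f["world_to_cam"]=np.linalg.inv(T@np.array(f["hand_eye"])); return f
def W(p,P,z0=0):
    c,s=np.cos(p[2]),np.sin(p[2]); P=np.atleast_2d(P)
    return np.c_[p[0]+c*P[:,0]-s*P[:,1],p[1]+s*P[:,0]+c*P[:,1],z0+P[:,2]]
def draw(im,f,P,col,s):
    for u,v in proj(f,P): cv2.circle(im,(int(round(u*s)),int(round(v*s))),3,col,-1)
E
python3 - <<'E'
from h import *
f=wrist(); pickle.dump(f,open("w1.pkl","wb"))
s=1.5625; im=cv2.resize(f["pixels"][:,:,::-1],None,fx=s,fy=s)
g=[.4718,-.1563,-.1302]
draw(im,f,W(g,[(x,y,.22) for x in(-.006,.006) for y in (-.07,-.114)],.035),(0,0,255),s)
draw(im,f,W(g,[(x,y,.175) for x in(-.006,.006) for y in (-.024,-.19)],.035),(0,255,0),s)
draw(im,f,W(g,[(.018*np.cos(a),.018*np.sin(a),.15) for a in np.arange(0,6.3,.5)],.035),(255,0,0),s)
cv2.imwrite("pics/w1.png",im)
o=get_obs();print(o["tcp_pos"]);go(.46,-.2475,.217,-7.5)
E
```

```text
[ 0.46050406 -0.24756157  0.35921791]
row [ 1.000e-04 -2.300e-03  7.111e-01] turn 0.0004 mm 142.0 deg 0.0 clock 2.0
```

View pics/w1.png

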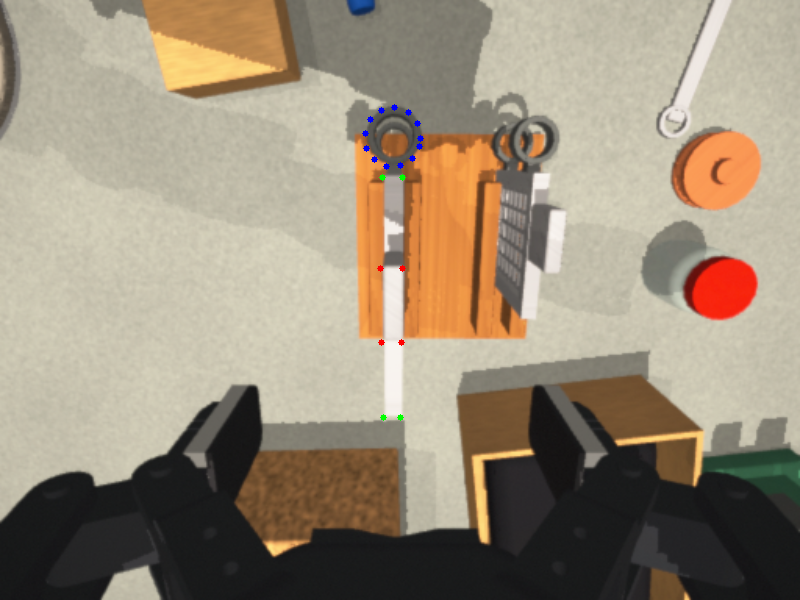

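The model overlay lies on the gate to within about 2 px, with the lug at (393,305). I'm descending and gripping.

play_rows:
  commands:
    - [[-1,0,0,0.2,0],[-1,0,0,0.4,0],[-1,0,0,0.6,0],[-1,0,0,0.71,0],[-1,0,0,0.71,0],[1,0,0,0.71,0],[1,0,0,0.71,0],[1,0,0,0.71,0],[1,0,0,0.71,0],[1,0,0,0.71,0],[1,0,0,0.71,0],[1,0,0,0.71,0]]
  grip_force: 80

```text
clock: 3.0
tcp_pos: [0.4608, -0.2484, 0.2183]
orientation: [2.361, 2.07, 0.001]
contact_force: [-0.5, -0.1, 4.9]
grip_width: 0.0112
gripper_force: 79.2
```

play_rows:
  commands:
    - [[1,0,0,0,0],[1,0,0,0,0],[1,0,0,0,0],[1,0,0,0,0]]

```text
clock: 3.33
tcp_pos: [0.4609, -0.2484, 0.2184]
orientation: [2.361, 2.07, 0.001]
contact_force: [-1.5, 1.0, 6.7]
grip_width: 0.0111
gripper_force: 79.3
```

play_rows:
  commands:
    - [[1,0,0,-0.08,0],[1,0,0,-0.16,0],[1,0,0,-0.24,0],[1,0,0,-0.32,0],[1,0,0,-0.4,0],[1,0,0,-0.48,0],[1,0,0,-0.5,0],[1,0,0,-0.5,0],[1,0,0,-0.5,0]]

```text
clock: 4.08
tcp_pos: [0.4595, -0.2479, 0.3159]
orientation: [-2.361, -2.07, 0.002]
contact_force: [-0.0, -0.6, -6.8]
grip_width: 0.0111
gripper_force: 78.9
```

```bash
python3 - <<'E'
from h import *
o=get_obs(); print(o["tcp_pos"],o["contact_force"],o["moment"],o["grip_width"])
G=[.5941,.2542,.1666]
P=W(G,[(-.085,-.092,0)],0)[0]; print(P)
go(P[0],P[1],.318,9.54)
E
```

```text
[ 0.4595145  -0.24785306  0.315876  ] [-0.01005257 -0.64209581 -6.81622132] [-0.03881634  0.02776979 -0.03003072] 0.011143753350425462
[0.52553328 0.14937822 0.        ]
row [ 2.0123  0.0674 -0.0096] turn -0.1895 mm 402.0 deg -17.1 clock 4.0833
```

play_rows:
  commands:
    - [[1,0.05,0,0,0],[1,0.15,0,0,-0.01],[1,0.25,0,0,-0.03],[1,0.35,0,0,-0.05],[1,0.45,0.01,0,-0.07],[1,0.55,0.02,0,-0.09],[1,0.65,0.02,0,-0.11],[1,0.75,0.02,0,-0.13],[1,0.85,0.03,0,-0.15],[1,0.95,0.03,0,-0.17],[1,1,0.03,0,-0.19],[1,1,0.03,0,-0.19]]

```text
clock: 5.08
tcp_pos: [0.4929, -0.0468, 0.3175]
orientation: [-2.019, -2.406, -0.002]
contact_force: [-0.2, -0.3, -5.9]
grip_width: 0.0111
gripper_force: 78.9
```

```bash
python3 - <<'E'
from h import *
go(.5255,.1494,.318,9.54)
E
```

```text
row [ 9.379e-01  3.310e-01 -9.000e-04] turn 0.0052 mm 198.0 deg 0.5 clock 5.0833
```

play_rows:
  commands:
    - [[1,0.05,0.02,0,0],[1,0.15,0.05,0,0],[1,0.25,0.09,0,0],[1,0.35,0.12,0,0],[1,0.45,0.16,0,0],[1,0.55,0.2,0,0],[1,0.65,0.23,0,0],[1,0.75,0.27,0,0],[1,0.85,0.3,0,0],[1,0.94,0.33,0,0],[1,0.94,0.33,0,0],[1,0.94,0.33,0,0]]

```text
clock: 6.08
tcp_pos: [0.5264, 0.1464, 0.317]
orientation: [-2.027, -2.4, 0.0]
contact_force: [-0.2, -2.2, -6.6]
grip_width: 0.0111
gripper_force: 78.9
```

```bash
python3 - <<'E'
from h import *
f=wrist(); s=1.5625; im=cv2.resize(f["pixels"][:,:,::-1],None,fx=s,fy=s)
cv2.imwrite("pics/w2.png",im)
G=[.5941,.2542,.1666]
draw(im,f,W(G,[(0,0,.225),(0,0,.195)]),(0,0,255),s)
draw(im,f,W(G,[(.055+a,b,.195) for a in(-.013,.013) for b in(-.013,.013)]),(0,255,0),s)
draw(im,f,W(G,[(.055+a,-.205+b,.2) for a in(-.013,.013) for b in(-.013,.013)]),(0,255,255),s)
cv2.imwrite("pics/w2o.png",im); pickle.dump(f,open("w2.pkl","wb"))
o=get_obs();print(o["tcp_pos"],o["orientation"],o["contact_force"],o["clock"])
# gate pose in the world assuming rigid since grasp: tool->gate
f=viewer.grab_frame("scene"); pickle.dump(f,open("s2.pkl","wb")); f=viewer.grab_frame("side"); pickle.dump(f,open("d2.pkl","wb"))
E
```

```text
[0.52644332 0.14499419 0.31692121] [ 2.02928025e+00  2.39804842e+00 -1.67337258e-03] [ 0.18926603 -0.41725512 -7.33408072] 6.1333
```

View pics/w2o.png

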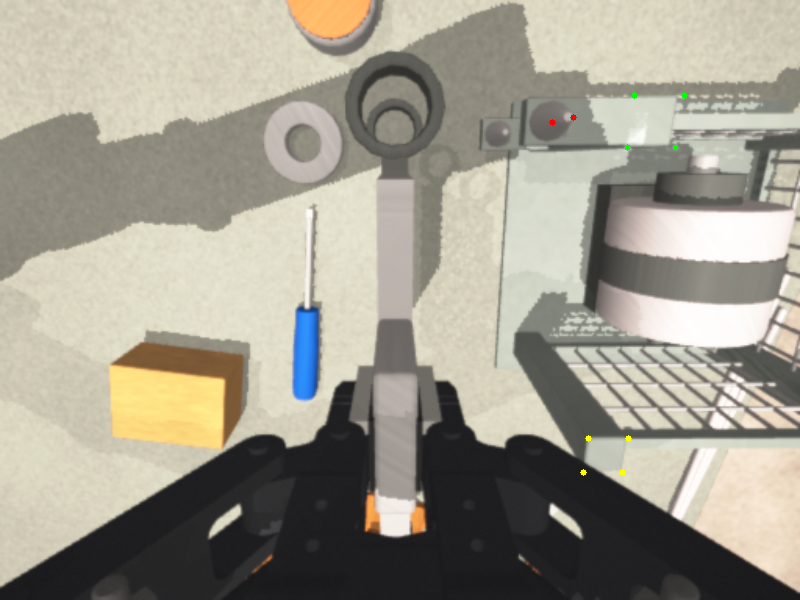

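The upper pin is at (550,121) and the hinge post edge at (675,121). The overlay fits to about 2 mm, and the gate hangs in the tool plane with its knuckle rims at (394,105) and (394,127). Next I'll fit the gate pose relative to the tool and refine the guard with the wrist points.

```bash
cat > fit2.py <<'E'
from h import *
from scipy.optimize import least_squares
f=pickle.load(open("w2.pkl","rb")); s=1.5625
HE=np.array(f["hand_eye"]); T=np.linalg.inv(f["world_to_cam"])@np.linalg.inv(HE)
ob=np.array([(394.5,105),(394,127),(346,105),(443,105)])/s
# gate in tool frame: origin (x,y,z), pitch about tool y
def pts(p,P):
    a=p[3]; R=np.array([[0,1,0],[1,0,0],[0,0,-1]],float) # gate axes in tool: gate y->tool x, gate x->tool y, z->-z
    return (Ro.from_euler("y",a).as_matrix()@R@np.array(P).T).T+p[:3]
def w(p,P): return pts(p,P)@T[:3,:3].T+T[:3,3]
P=[(0,0,.15),(0,0,.02),(-.018,0,.15),(.018,0,.15)]
q0=[.092,0,.182,0]
def res(p): return np.r_[np.ravel(proj(f,w(p,P))-ob),(p[3])/.02,(p[2]-.182)/.003*.5]
q=least_squares(res,q0); print("gate in tool",q.x.round(4),res(q.x).round(2),"origin world",w(q.x,[(0,0,0)]).round(4),w(q.x,[(0,0,.13)]).round(4))
R=T[:3,:3]; print("tcp",T[:3,3].round(4),"tool y heading",np.degrees(np.arctan2(R[1,1],R[0,1])).round(2))
# guard
S=pickle.load(open("s0.pkl","rb")); from_=[]
D=[(f,(550/s,121/s),(0,0,.195)),(f,(567/s,117/s),(0,0,.225)),(f,(675/s,97/s),(.068,.013,.195)),(f,(675/s,145/s),(.068,-.013,.195)),(f,(605/s,456/s),(.055,-.205,.2)),(f,(496/s,133/s),(0,0,.065)),(f,(504/s,130/s),(0,0,.095))]
gs=lambda u,v:(215+u/3-.4,224+v/3-.4); gd=lambda u,v:(35+(u-390)/2.5-.4,150+v/2.5-.4)
for u,v,P_ in [(352,57,(0,0,.225)),(350,90,(0,0,.195)),(42,38,(.055,-.205,.2))]: D.append((S["scene"],gs(u,v),P_))
for u,v,P_ in [(687,308,(0,0,.065)),(685,278,(0,0,.095)),(737,52,(.055,-.205,.2))]: D.append((S["side"],gd(u,v),P_))
r2=lambda p:np.ravel([proj(a,W(p,[c]))[0]-b for a,b,c in D])
g=least_squares(r2,[.594,.254,.167],loss="soft_l1"); print("guard",g.x.round(4),np.degrees(g.x[2]).round(2)); print(r2(g.x).reshape(-1,2).round(1).tolist())
E
python3 fit2.py
```

```text
gate in tool [0.0949 0.0006 0.1894 0.0013] [-0.06  0.01  0.33  0.02 -0.65 -0.02  0.52  0.04  0.06  1.23] origin world [[0.511  0.2401 0.1277]] [[0.5111 0.2399 0.2577]]
tcp [0.5264 0.1464 0.317 ] tool y heading 9.62
guard [0.592  0.2538 0.1738] 9.96
[[-1.3, 0.4], [0.7, -0.1], [2.9, -1.7], [-2.6, 1.0], [-0.2, -0.8], [0.5, 0.4], [0.8, 1.0], [1.8, -1.2], [0.5, -1.5], [-0.4, -2.2], [0.5, 0.1], [-0.6, 0.9], [-1.3, -0.3]]
```

```bash
python3 -c "
from h import *
print(get_obs()['tcp_pos']);go(.6082,.1617,.317,9.96)"
```

```text
[0.52650657 0.14409552 0.31700755]
row [ 1.990e-02  4.174e-01 -2.000e-04] turn -0.0058 mm 83.0 deg -0.5 clock 6.2333
```

play_rows:
  commands:
    - [[1,0.02,0.04,0,0],[1,0.02,0.1,0,0],[1,0.02,0.16,0,0],[1,0.02,0.22,0,-0.006],[1,0.02,0.28,0,-0.006],[1,0.02,0.34,0,-0.006],[1,0.02,0.39,0,-0.006],[1,0.02,0.417,0,-0.006],[1,0.02,0.417,0,-0.006],[1,0.02,0.417,0,-0.006],[1,0.02,0.417,0,-0.006],[1,0.02,0.417,0,-0.006]]

```text
clock: 7.23
tcp_pos: [0.6072, 0.1635, 0.3174]
orientation: [2.017, 2.409, -0.001]
contact_force: [-0.0, -0.0, -6.2]
grip_width: 0.0112
gripper_force: 78.9
```

```bash
python3 - <<'E'
from h import *
f=wrist(); s=1.5625; im=cv2.resize(f["pixels"][:,:,::-1],None,fx=s,fy=s)
pickle.dump(f,open("w3.pkl","wb"))
o=get_obs();print(o["tcp_pos"],o["contact_force"],o["clock"])
go(.6082,.1617,.317,9.96)
a=cv2.resize(im[0:300,240:560],(400,375))
F=[viewer.grab_frame("scene"),viewer.grab_frame("side")]
b=cv2.resize(F[0]["pixels"][150:310,240:373,::-1],(400,480)); c=cv2.resize(F[1]["pixels"][100:300,80:213,::-1],(400,600))
pickle.dump(F,open("F3.pkl","wb"))
out=np.zeros((600,800,3),np.uint8); out[:375,:400]=a; out[375:,:400]=cv2.resize(b,(188,225))[:, :188].repeat(1,0) if 0 else 0
out[375:,:270]=cv2.resize(b,(270,225)); out[:,400:]=c
cv2.imwrite("pics/w3.png",out)
E
```

```text
[0.60734886 0.16347278 0.31753023] [-0.24846857  1.05113505 -6.49281662] 7.2833
row [-0.0095  0.0026  0.0027] turn 0.0019 mm 2.0 deg 0.2 clock 7.2833
```

View pics/w3.png

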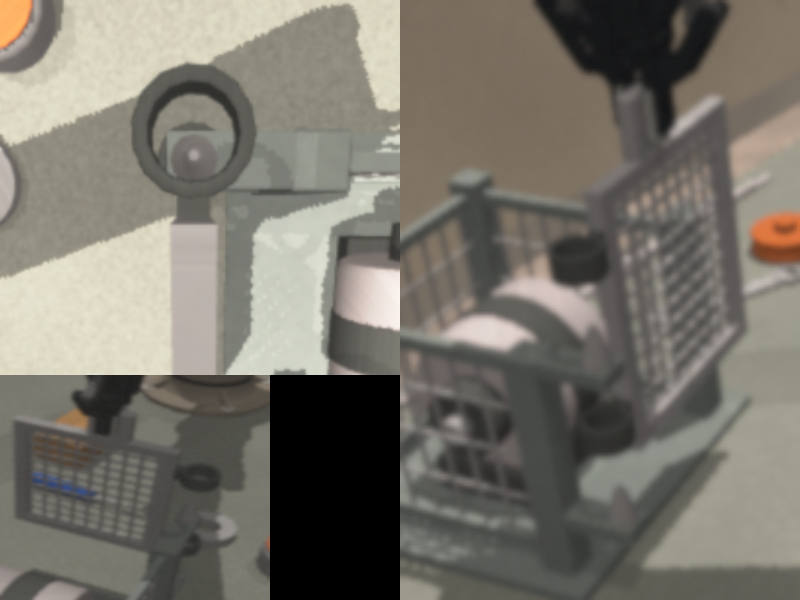

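The knuckles are over the pins. In the crop the ring centre is (193,130) and the pin tip (194,155), so I'll check the residual against perspective.

```bash
python3 - <<'E'
from h import *
f=pickle.load(open("w3.pkl","rb")); s=1.5625
T=np.linalg.inv(f["world_to_cam"])@np.linalg.inv(np.array(f["hand_eye"]))
R=T[:3,:3];t=T[:3,3]
M=np.array(f["world_to_cam"])
def hit(u,v,z):  # pixel ray at world height z -> tool frame
    F=cam(f); d=np.array([(u/s-f["cx"])/F,-(v/s-f["cy"])/F,-1]); C=np.linalg.inv(M)
    d=C[:3,:3]@d; p=C[:3,3]+d*(z-C[2,3])/d[2]; return (R.T@(p-t)).round(4),p.round(4)
print("pin tip",hit(240+194/1.25,155/1.25,.225)); print("pin seat",hit(240+193/1.25,152/1.25,.195))
for h in (.128,.1345): print("ring top",h,hit(240+194/1.25,130.5/1.25,h+.15))
E
```

```text
pin tip (array([0.0917, 0.001 , 0.0924]), array([0.5921, 0.2539, 0.225 ]))
pin seat (array([0.0948, 0.0006, 0.1224]), array([0.5911, 0.2569, 0.195 ]))
ring top 0.128 (array([0.0949, 0.0009, 0.0394]), array([0.5914, 0.2571, 0.278 ]))
ring top 0.1345 (array([0.0942, 0.0009, 0.0329]), array([0.5916, 0.2564, 0.2845]))
```

Aligned to within about 2 mm, so I'm lowering.

play_rows:
  commands:
    - [[1,-0.008,0,0.04,0],[1,-0.008,0,0.08,0],[1,-0.008,0,0.12,0],[1,-0.008,0,0.15,0],[1,-0.008,0,0.18,0],[1,-0.008,0,0.21,0],[1,-0.008,0,0.24,0],[1,-0.008,0,0.27,0],[1,-0.008,0,0.29,0],[1,-0.008,0,0.3,0],[1,-0.008,0,0.3,0]]

```text
clock: 8.3
tcp_pos: [0.6079, 0.1618, 0.2567]
orientation: [-2.017, -2.408, 0.001]
contact_force: [-0.8, 0.3, -6.3]
grip_width: 0.0109
gripper_force: 78.9
```

play_rows:
  commands:
    - [[1,0,0,0.01,0],[1,0,0,0.02,0],[1,0,0,0.03,0],[1,0,0,0.035,0],[1,0,0,0.04,0],[1,0,0,0.04,0]]

```text
clock: 8.8
tcp_pos: [0.608, 0.1619, 0.2491]
orientation: [-2.017, -2.409, 0.0]
contact_force: [-0.6, -0.1, -6.1]
grip_width: 0.0109
gripper_force: 78.9
```

play_rows:
  commands:
    - [[1,0,0,0.004,0],[1,0,0,0.008,0],[1,0,0,0.008,0],[1,0,0,0.008,0]]

```text
clock: 9.13
tcp_pos: [0.6083, 0.162, 0.2482]
orientation: [2.017, 2.408, 0.001]
contact_force: [-1.1, -1.4, -1.8]
grip_width: 0.0109
gripper_force: 79.5
```

Seat contact: the wrist now carries only 1.8 N, at the expected height. I'm releasing and rising clear.

play_rows:
  commands:
    - [[0.7,0,0,0,0],[0.5,0,0,0,0],[0.3,0,0,0,0],[0,0,0,0,0],[-0.3,0,0,0,0],[-0.3,0,0,0,0],[-0.3,0,0,0,0],[-0.3,0,0,0,0]]
  grip_force: 20

```text
clock: 9.8
tcp_pos: [0.6081, 0.1619, 0.2477]
orientation: [2.017, 2.409, 0.0]
contact_force: [0.2, 0.1, 1.1]
grip_width: 0.0557
gripper_force: 0.0
```

play_rows:
  commands:
    - [[-0.3,0,0,-0.1,0],[-0.3,0,0,-0.25,0],[-0.3,0,0,-0.4,0],[-0.3,0,0,-0.55,0],[-0.3,0,0,-0.6,0],[-0.3,0,0,-0.6,0],[-0.3,0,0,-0.6,0],[-0.3,0,0,-0.6,0],[-0.3,0,0,-0.6,0]]

```text
clock: 10.55
tcp_pos: [0.6074, 0.1614, 0.3655]
orientation: [-2.016, -2.407, 0.005]
contact_force: [-0.1, 0.3, -0.2]
grip_width: 0.0555
gripper_force: 0.0
```

```bash
python3 - <<'E'
from h import *
f=wrist(); a=f["pixels"]; o=get_obs(); print(o["tcp_pos"],o["contact_force"],o["clock"])
d=viewer.grab_frame("side"); c=viewer.grab_frame("scene")
G=[.592,.2538,.1738]
out=np.zeros((600,800,3),np.uint8)
i=cv2.resize(a[:,:,::-1],None,fx=.78,fy=.78)
draw(i,f,W(G,[(0,-.092,.285),(0,0,.215),(0,-.19,.24)]),(0,0,255),.78)
out[:i.shape[0],:i.shape[1]]=i
j=cv2.resize(d["pixels"][100:292,35:235,::-1],None,fx=2,fy=2)
out[:384,400:]=j
k=cv2.resize(c["pixels"][160:384,150:383,::-1],None,fx=1.3,fy=1.3); out[305:305+k.shape[0],:k.shape[1]]=k
# reprojection of rack region too
m=cv2.resize(d["pixels"][110:220,240:340,::-1],None,fx=1.9,fy=1.9); out[388:388+m.shape[0],420:420+m.shape[1]]=m
cv2.imwrite("pics/end.png",out)
E
```

```text
[0.60749941 0.16149546 0.3657733 ] [ 0.7095705  -0.52419796 -0.01992442] 10.6
```

View pics/end.png

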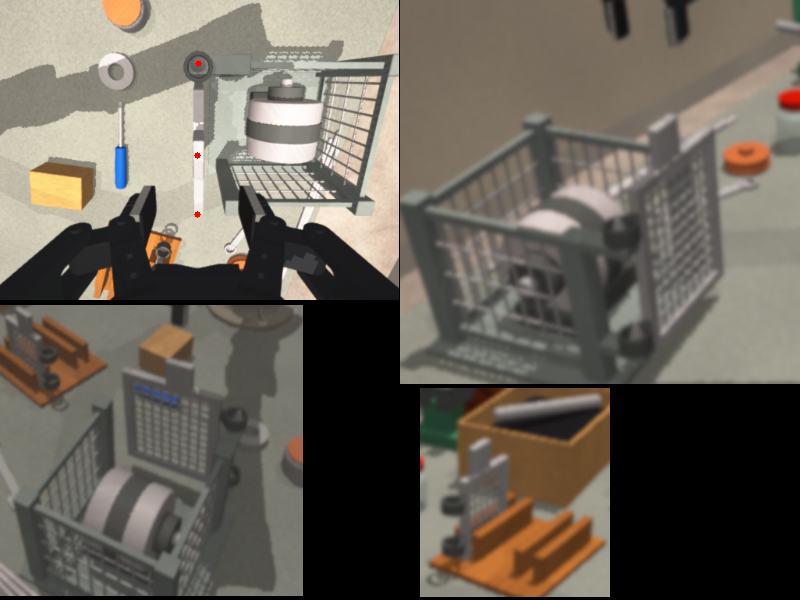

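The gate hangs closed and upright: the wrist overlay points lie on the knuckle (198,63), lug (197,155) and frame end (197,214). The gripper is clear and the spare gate is still in its slot.

play_rows:
  commands:
    - [[-0.3,0,0,0,0],[-0.3,0,0,0,0],[-0.3,0,0,0,0],[-0.3,0,0,0,0],[-0.3,0,0,0,0],[-0.3,0,0,0,0]]

```text
clock: 11.2
tcp_pos: [0.6081, 0.1619, 0.3677]
orientation: [2.017, 2.409, 0.0]
contact_force: [-0.6, -0.7, -0.6]
grip_width: 0.0556
gripper_force: 0.0
```

```bash
python3 -c "
from h import *
print(r.hand_in())"
```

```text
the job is handed in; nothing more can be done
None
```

The larger gate is hung on both pins, closed across the opening and released, with the spare gate left in its slot; I handed the job in at about 11 s, and the hand-in call returned no verdict.

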